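Refit the lint screen and start the buffer

TASK

The buffing unit's lint screen has been brushed clean: slide it nose first into the slot in the front of the unit until its bezel sits fully home against the machine's face, and only then throw the black toggle switch all the way over to start the motor. Leave the screen in place, let go of it, and leave the bocal and the other things on the counter where they lie.

Things in the scene. Friction and masses are not known exactly. Their poses are not given: they have to be found in the camera images.
- screen_center (a point): Lint screen: loose flat frame (aluminium, brass mesh, 0.2 kg) lying on the counter; centre of its body, 150 long (x) x 60 wide (y) x 12 mm thick (z up). x points to the nose that goes in first (last 8 mm slimmer). At the rear, x -75 to -80, a dark bezel 84 wide, 24 high from the underside up; behind it a black pull. Grip it across the 60 mm width of the body, or by the pull.
- screen_pull (a point): Centre of the screen's black pull bar, 112 mm behind screen_center and 8 mm higher: an upright flat-sided bar 8 thick (x) x 56 wide (y) x 20 high (z) on two stems, with 28 mm open between it and the bezel. Axes as screen_center.
- slot_mouth (a point): Slot of the buffing unit: point in the plane of its front face, mid-width, 6 mm over the slot floor, 48 over the counter. x points level into the slot, y along the face, z up. Slot 63 wide, 14.5 high, 165 deep, level; the mouth flares to 75 wide and 5.5 higher over 15 mm, 5 lower over 8 mm. Screen home = bezel on the face: screen_center is then 75 mm along +x from here, on the axis.
- buffer: Green buffing unit, fixed to the counter. Origin on the counter straight below slot_mouth, same axes. Base 80 high, x 0 to 300, y -140 to 240. On its deck: grey switch box (x 20 to 90, y -120 to -70, top 108 over the counter) with the toggle; felt wheel and hood (x 140 to 290, y -40 to 40, top 249); motor (x 140 to 260, y 46 to 242, top 225). A duct leaves its back.
- toggle_tip (a point): Centre of the top end of the black bat-shaped toggle lever (58 mm long, 11 thick at its foot, 18 near the top) on the switch box. Its pivot lies at x 55, y -95, z 112 in the buffing unit's frame; the tip swings in the unit's x-z plane.
- toggle (a joint): Toggle lever, rad: 0 = off (leans 0.4 towards the front face, the unit's -x), 0.4 = upright, 0.8 = on (leans towards the unit's +x, away from the face). Starts at 0 to 0.12. Light friction (1.5 N at the tip); it stays where it is left.
- bocal: Silver-plated bassoon bocal, a slim S-curved tube about 220 x 190 mm over all and 13 mm high, lying loose; origin under the middle of its run. To be left alone.
- form: Bronze bending form: grooved disc 90 across and 22 high with a straight tail 75 long; origin under the disc. To be left alone.
- plug_center (a point): Turned rosewood tenon plug standing upright, 50 across, 77 high; its centre. To be left alone.
- cap0_center (a point): Brass nut cap, 44 across, 31 high; its centre. To be left alone.
- cap1_center (a point): Brass nut cap, 44 across, 31 high; its centre. To be left alone.
- brush: Hand brush, 170 long, lying along its x. To be left alone.
Things that resemble listed ones, but are neither listed nor needed, are in the scene too. What is shaped like the part that bears screen_center but purple is not meant.

How it is judged:
On the way, in this order (a step that is already met when the one before it is completed fails the run):
1. the screen is fully home in its slot, bezel against the face, with the switch still off (x of screen_center in the frame of slot_mouth above 0.0715 m and y of screen_center in the frame of slot_mouth between -0.004 and 0.004 m and z of screen_center in the frame of slot_mouth between -0.003 and 0.005 m and angle between the x axis of screen_center and the x axis of slot_mouth, either way round below 0.06 rad and angle between the z axis of screen_center and the z axis of slot_mouth, either way round below 0.06 rad and value of joint toggle below 0.4 rad), for 0.2 s.
2. the toggle is thrown fully to on (value of joint toggle above 0.7 rad), for 0.2 s.
At the end, for the whole second after the job is handed in: The lint screen lies in its slot, square, with the bezel within 3.5 mm of the machine's face, and the toggle stands past 0.7 rad (of 0.8) on the on side (x of screen_center in the frame of slot_mouth above 0.0715 m and y of screen_center in the frame of slot_mouth between -0.004 and 0.004 m and z of screen_center in the frame of slot_mouth between -0.003 and 0.005 m and angle between the x axis of screen_center and the x axis of slot_mouth, either way round below 0.06 rad and angle between the z axis of screen_center and the z axis of slot_mouth, either way round below 0.06 rad and value of joint toggle above 0.7 rad); the robot touches nothing.
It fails at once if the motor is switched on while the screen is not home (value of joint toggle above 0.5 rad and not (x of screen_center in the frame of slot_mouth above 0.0715 m and y of screen_center in the frame of slot_mouth between -0.004 and 0.004 m and z of screen_center in the frame of slot_mouth between -0.003 and 0.005 m and angle between the x axis of screen_center and the x axis of slot_mouth, either way round below 0.06 rad and angle between the z axis of screen_center and the z axis of slot_mouth, either way round below 0.06 rad)).
It fails at once if the bocal is shifted by more than 25 mm (distance of bocal from where it was at the start of the episode above 0.025 m).
It fails at once if the bronze bending form or the rosewood plug is shifted by more than 25 mm (distance of any of form, plug_center from where it was at the start of the episode above 0.025 m).
It fails at once if a brass nut cap is shifted by more than 25 mm (distance of any of cap0_center, cap1_center from where it was at the start of the episode above 0.025 m).
It fails at once if the brush is shifted by more than 25 mm (distance of brush from where it was at the start of the episode above 0.025 m).
It also fails if it takes over 54 s, if anything falls off the work surface, if the arm or the gripper's body presses on something with over 40 N, if the wrist force passes 120 N, or if a joint passes its speed limit or range.

ROBOT

A 7-joint arm with a two-finger parallel gripper is mounted at the origin on the work surface. World frame = base frame: x ahead of the robot, y to its left, z up, the work surface at z = 0. Lengths are in m, angles in rad, forces in N, time in s.
With the tool pointing down it reaches from about 0.4 to 0.85 m from the base axis. Payload 10.4 kg.
Tool frame: the origin (TCP) lies at the very end of the fingers, on their centre line; the grasp point (between the pads) lies manip.hold_point_z behind it (manip.hold_point_z is the distance from the TCP to the grasp point, in m); z points along the fingers, y is the direction in which the jaws open and shut (so a half turn about z gives the same grasp; the last joint's range is limited). The gripper opens to 85 mm and grips with 20 to 120 N. Pads are 22 mm wide; open, the fingers measure 114 mm over their backs; the gripper's body (76 mm by 85 mm) begins 54 mm behind the grasp point. The pads swing forward as they close: fully open they stand 13 mm farther back than shut.
Start: joints at [1.182, 0.332, -0.065, 1.46, 0.022, 1.35, -0.088], TCP at [0.224, -0.584, 0.231] pointing down, gripper open.
Joint ranges: [-2.6, 2.6], [-0.5, 2.12], [-1.47, 1.34], [0.16, 2.42], [-1.27, 4.41], [0.06, 2.06], [-2.6, 2.6]. Speed limits (rad/s): [2.22, 2.22, 2.79, 2.79, 3.14, 3.14, 3.14].

INTERFACE

Orientations are given as a unit quaternion [x, y, z, w].
In Python, from workcell import manip gives the robot as it stands.
- The arm moves only by the tool jog_arm, never from a script. Its arguments are lists of equal length, an entry for each row: "translation": the shift along the world's x, y, z in mm, a list of three; "turn": the turn about the world's z in degrees. In form: {"translation": [[x, y, z], ...], "turn": [turn, ...]}. A call has 1 to 12 rows; each row is the pose to reach, as a shift and turn from the pose measured when the call began; what a row does not reach only later rows make up. A row lasts 1/12 s, in which the tool goes at most 41.7 mm and 7.16 degrees, less where a joint would pass 70% of its speed; a pose out of reach is approached as far as the arm can. A call with a gripper value outside its range is refused whole. "grip" is the finger opening in mm, from 0 to 85.4, set as the call begins (left out, the last holds). The fingers move at their own pace and stop on an object; "grip_force" is the grip in N (left out, the last holds). Time passes only in rows, so rows that repeat a pose let the fingers close. It gives the time, the measured TCP pose, the force and the opening at its end, in the units of the state.
- manip.get_obs(): the state, without advancing time (a new reading comes with each control period).
- manip.camera(name): name is "scene" or "top" or "wrist"; returns a dict with "frame" (420x560x3 uint8, red, green, blue), "mtx" (3x3 intrinsics, pixels), "k1" (the pictures are not rectified: a ray, as slopes to the right and down, at radius r is drawn at 1 + k1 r^2 times it, then the intrinsics apply), "pose" (4x4, takes a point from camera to world coordinates). Camera axes: x right, y down, z forward; pixel columns grow to the right and rows downward; lengths in m; the calibration is good to about 2 mm. A picture is of the moment at which its call begins. There is no depth.
- manip.hand_in(): hands the job in, once; it reports no verdict.
Trained networks look in a picture, given as the dict that the camera call returned (one of the last four; its "shot" number tells which), for a name from the list of things; names that differ only in an ending like _2 or _b are one class to them, and where a whole thing is asked for, a point or a joint stands for the part that bears it (a point fixed in the world has none). Each returns a list of dicts, best first, with "confidence" (0 to 1); they miss things now and then, are a little off and sometimes report something else, mostly with a low value. They report only what shows in the picture. A call takes as long as a camera call. They do not tell look-alikes from the thing itself.
- manip.outline_of(picture, label): "mask" (420x560 bool, what is visible of it) and "extent" ([left, top, right, bottom] in pixels, round what is visible of it).
- manip.pinpoint(picture, label): "at" ([column, row] in pixels: a listed point, or the origin of a listed thing).
The state is a dict: "clock": time; "joint_pos": joint angles; "joint_velocities": joint speeds; "tau": joint torques, N m; "position": TCP position; "ee_rot": TCP orientation; "ft_force": force on the tool from outside, world axes, zero at the start; "torque": the same for the moment, N m; "grip_width": opening from 0.0 (shut) to 1.0 (fully open).
Only numpy, scipy, OpenCV 4.12 (cv2) and the standard library are available. Lean on these libraries where they do the work, as an engineer would, in place of code of your own. Each camera call takes 0.05 s, during which the arm holds its last target. There are 200 camera calls.

## Working session

There is one attempt and no reset: what is moved stays moved. The work goes in short steps, Python scripts to look and compute and a tool call to move; the robot and the scene stay as the last step left them, time stands still between calls to the robot, and variables do not carry over. Pictures are saved under pics/ and viewed, about 8 in all and at most 12, crops included, and the job is handed in when it is done.

Besides the shell and the picture viewer there is one more tool, called as a command line: name --pt "numbers of a row" for each row, then --argument value for the rest. jog_arm: Moves the arm, as the interface text tells. Its arguments: {"type":"object","properties":{"translation":{"type":"array"},"turn":{"type":"array"},"grip":{"type":"number"},"grip_force":{"type":"number"}},"required":["translation","turn"]}

```bash
mkdir -p pics
cat > h.py <<'E'
import numpy as np, cv2
from workcell import manip
def ray(c,px):
    # undistort by iteration: drawn = s*(1+k1 r^2)
    K=c["mtx"];d=np.array([(px[0]-K[0][2])/K[0][0],(px[1]-K[1][2])/K[1][1]]);s=d.copy()
    for _ in range(30): s=d/(1+c["k1"]*(s@s))
    P=np.array(c["pose"]);return P[:3,3],P[:3,:3]@np.array([s[0],s[1],1.])
def onz(c,px,z):
    o,v=ray(c,px);return o+v*(z-o[2])/v[2]
def proj(c,p):
    P=np.array(c["pose"]);q=P[:3,:3].T@(np.array(p)-P[:3,3]);s=q[:2]/q[2];s=s*(1+c["k1"]*(s@s))
    K=c["mtx"];return np.array([K[0][0]*s[0]+K[0][2],K[1][1]*s[1]+K[1][2]])
def tri(obs):
    A=np.zeros((3,3));b=np.zeros(3)
    for c,px in obs:
        o,v=ray(c,px);v=v/np.linalg.norm(v);M=np.eye(3)-np.outer(v,v);A+=M;b+=M@o
    return np.linalg.solve(A,b)
def save(c,n,crop=None,k=1):
    f=cv2.cvtColor(np.asarray(c["frame"]),cv2.COLOR_RGB2BGR)
    if crop: f=f[crop[1]:crop[3],crop[0]:crop[2]]
    cv2.imwrite("pics/"+n+".png",cv2.resize(f,None,fx=k,fy=k,interpolation=cv2.INTER_CUBIC))
E
python3 - <<'E'
from h import *
np.set_printoptions(precision=4,suppress=True)
Z=dict(screen_center=.006,screen_pull=.014,slot_mouth=.048,buffer=0,toggle_tip=.165,bocal=0,form=0,plug_center=.038,cap0_center=.015,brush=.015)
for n in("top","scene"):
    c=manip.camera(n);save(c,n+"0",k=1.42)
    print(n,np.array(c["pose"])[:3,3],c["mtx"][0][0])
    for l,z in Z.items():
        for r in manip.pinpoint(c,l)[:3]: print(l,np.round(r["at"],1),round(r["confidence"],2),onz(c,r["at"],z))
o=manip.get_obs();print(manip.hold_point_z,o)
E
```

```text
top [0.361  0.1201 1.0887] 387.8186925712779
screen_center [417.4 275.3] 0.93 [ 0.3338 -0.2298  0.006 ]
screen_center [254.7 205.7] 0.56 [0.5302 0.2223 0.006 ]
screen_pull [225.1 226.8] 0.92 [0.4695 0.3039 0.014 ]
screen_pull [456.2 281.9] 0.76 [ 0.3144 -0.3358  0.014 ]
slot_mouth [311.7 253.1] 0.63 [0.3954 0.0648 0.048 ]
slot_mouth [376.2 185.9] 0.57 [ 0.5775 -0.1142  0.048 ]
buffer [371.3 188.2] 0.64 [ 0.5808 -0.1106  0.    ]
bocal [220.3 149.4] 0.7 [0.6988 0.3263 0.    ]
plug_center [312.9 253.9] 0.68 [0.3935 0.061  0.038 ]
cap0_center [183.9 263.3] 0.5 [0.3674 0.4172 0.015 ]
brush [162.  241.6] 0.83 [0.4274 0.4823 0.015 ]
scene [1.2791 0.2056 1.1337] 545.7490097564505
screen_center [149.  162.8] 0.85 [ 0.3288 -0.2216  0.006 ]
screen_pull [343.1 213. ] 0.7 [0.4729 0.3057 0.014 ]
screen_pull [111.  153.4] 0.6 [ 0.3075 -0.331   0.014 ]
slot_mouth [169.6 230.1] 0.71 [ 0.572  -0.1124  0.048 ]
buffer [169.7 246.6] 0.69 [ 0.589  -0.1173  0.    ]
toggle_tip [131.5 173.2] 0.44 [ 0.4965 -0.1956  0.165 ]
form [416.6 252.1] 0.91 [0.5689 0.4836 0.    ]
form [169.2 230.4] 0.28 [ 0.5417 -0.1273  0.    ]
plug_center [249.  176.3] 0.85 [0.387  0.0608 0.038 ]
cap0_center [386.3 180.9] 0.53 [0.3634 0.419  0.015 ]
brush [414.5 205. ] 0.66 [0.4381 0.4862 0.015 ]
0.0187 {'clock': 1.1, 'joint_pos': array([ 1.1824,  0.3322, -0.0647,  1.4601,  0.0216,  1.3499, -0.0885]), 'joint_velocities': array([ 0.0009, -0.0001,  0.0002,  0.0014, -0.0003, -0.0002,  0.0008]), 'tau': array([  0.001 , -62.5238,   0.0497, -39.1831,   0.0165,   0.0019,
         0.0001]), 'position': array([ 0.2235, -0.5837,  0.2313]), 'ee_rot': array([0.9833, 0.1818, 0.    , 0.0001]), 'ft_force': array([-1.0619,  0.1991,  0.161 ]), 'torque': array([-0.0043, -0.0095,  0.0153]), 'grip_width': 0.9999051713571763}
```

View pics/top0.png

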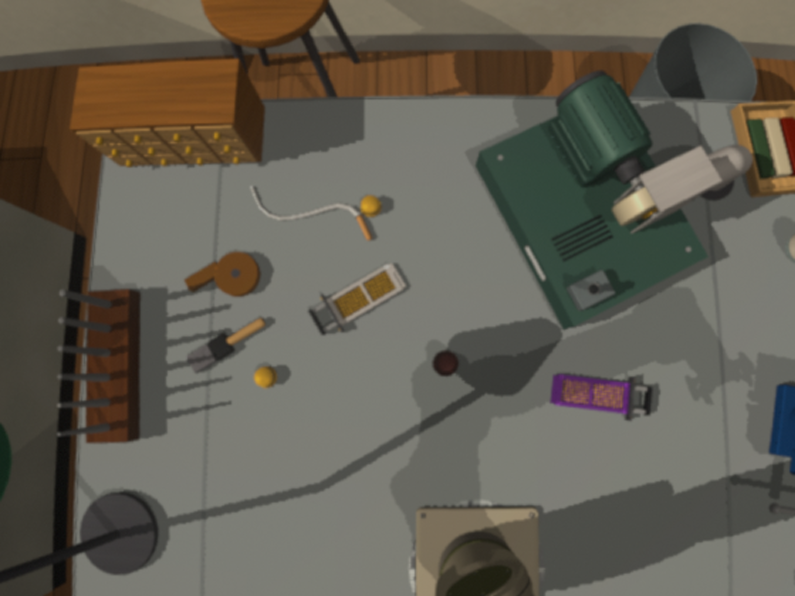

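View pics/scene0.png

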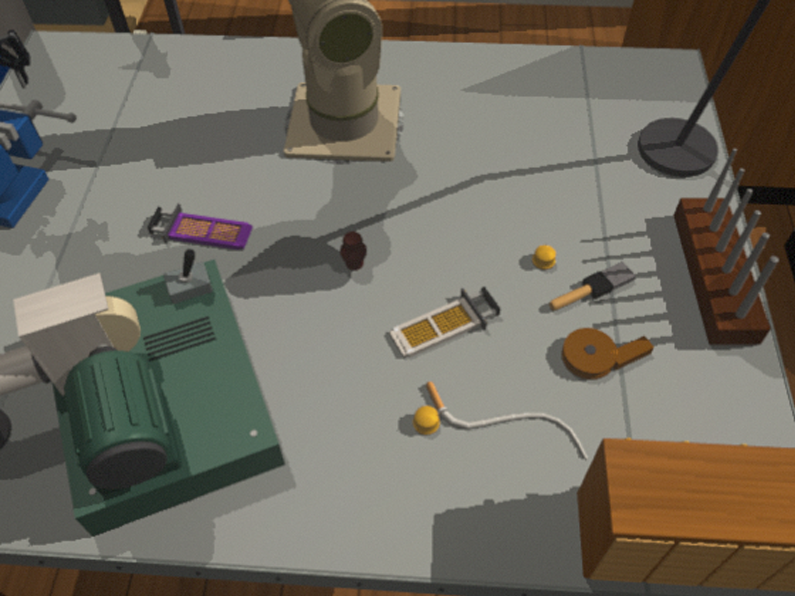

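Two screens show in both views. One is silver/brass (top-view native ≈(254,206), scene ≈(307,228)) and one is purple (top ≈(417,275)). The silver one fits the description, and purple is excluded. The slot is at top ≈(376,186) and its flare shows white. I'll confirm the screen in an enlarged crop while I bring the arm round at a safe height.

jog_arm --pt "10 30 40" --pt "30 60 70" --pt "50 95 75" --pt "70 130 75" --pt "90 165 75" --pt "110 200 75" --pt "130 235 75" --pt "150 270 75" --pt "170 305 75" --pt "190 340 75" --pt "205 380 75" --pt "215 420 75" --turn '[0,0,0,0,0,0,2,4,6,8,9,9]'

```text
clock: 2.1
position: [0.4389, -0.1636, 0.3064]
ee_rot: [0.966, 0.259, 0.0, 0.0]
ft_force: [1.6, 0.0, -0.4]
grip_width: 0.998
```

jog_arm --pt "10 40 0" --pt "20 80 0" --pt "30 120 0" --pt "35 160 0" --pt "35 200 0" --pt "35 240 0" --pt "35 280 0" --pt "35 320 0" --pt "35 360 0" --pt "33 400 0" --pt "32 440 0" --pt "30 460 0" --turn '[0,0,0,0,0,0,0,0,0,0,0,0]'

```text
clock: 3.1
position: [0.4673, 0.301, 0.3065]
ee_rot: [0.965, 0.261, 0.0, -0.001]
ft_force: [1.1, 0.5, 0.9]
grip_width: 1.0
```

Run:
```python
from h import *
np.set_printoptions(precision=4,suppress=True)
from scipy.spatial.transform import Rotation as R
o=manip.get_obs();print(o["clock"],o["position"],R.from_quat(o["ee_rot"]).as_matrix()[:,1],o["joint_pos"])
t=manip.camera("top");save(t,"crop1",(200,170,400,250),4)
s=manip.camera("scene");w=manip.camera("wrist");save(w,"wrist1",k=1.2)
print(w["pose"])
for n,c in(("top",t),("scene",s),("wrist",w)):
    for l,z in(("screen_center",.006),("screen_pull",.014),("slot_mouth",.048),("toggle_tip",.165)):
        for r in manip.pinpoint(c,l)[:2]: print(n,l,np.round(r["at"],1),round(r["confidence"],2),onz(c,r["at"],z))
```

```text
3.1 [0.4673 0.301  0.3065] [ 0.504  -0.8637 -0.0014] [ 0.1104  0.2572 -0.9127  1.49    0.2021  1.4923 -1.8444]
[[ 0.5067 -0.8183 -0.2714  0.5363]
 [-0.8621 -0.4816 -0.1575  0.342 ]
 [-0.0018  0.3138 -0.9495  0.4486]
 [ 0.      0.      0.      1.    ]]
top screen_center [259.8 203.4] 0.67 [0.5368 0.2078 0.006 ]
top screen_center [413.8 275.7] 0.55 [ 0.3329 -0.2196  0.006 ]
top screen_pull [453.5 281.2] 0.85 [ 0.3164 -0.3282  0.014 ]
top slot_mouth [377.8 185.8] 0.82 [ 0.5777 -0.1186  0.048 ]
scene screen_center [306.  231.7] 0.86 [0.5294 0.2146 0.006 ]
scene screen_center [147.2 161.3] 0.82 [ 0.3237 -0.2277  0.006 ]
scene screen_pull [343.  212.6] 0.79 [0.4716 0.3054 0.014 ]
scene screen_pull [109.8 151.7] 0.56 [ 0.3015 -0.3359  0.014 ]
scene slot_mouth [166.7 228.4] 0.63 [ 0.5676 -0.1203  0.048 ]
scene slot_mouth [344. 210.] 0.52 [0.4882 0.3049 0.048 ]
scene toggle_tip [135.1 172.9] 0.49 [ 0.4951 -0.1874  0.165 ]
wrist screen_center [370.8 153. ] 0.93 [0.5234 0.2169 0.006 ]
wrist screen_center [158.9 188.4] 0.62 [0.3556 0.4163 0.006 ]
wrist screen_pull [282.4 154.1] 0.83 [0.4701 0.3075 0.014 ]
wrist toggle_tip [127.2 104.7] 0.65 [0.4668 0.4362 0.165 ]
```

View pics/crop1.png

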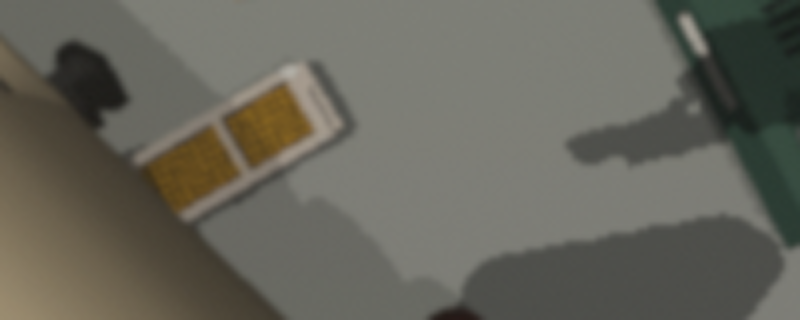

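View pics/wrist1.png

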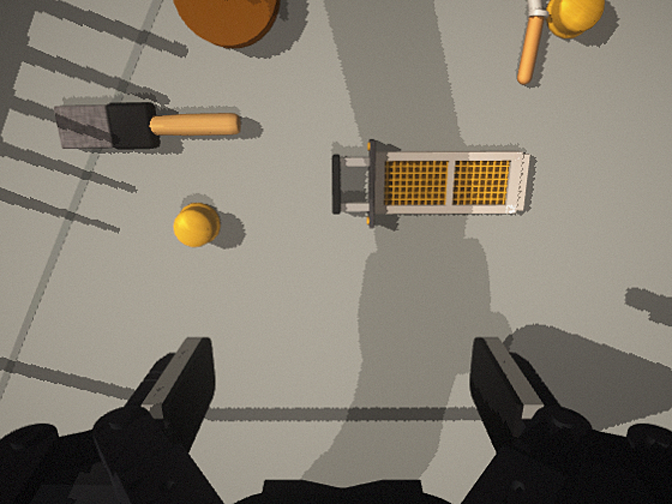

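The crop and the wrist view confirm the target: the silver frame with brass mesh, nose towards the unit, black pull at wrist-native (281,153) and body centre ≈(371,153). Before grasping I'll look at the slot from above with the wrist camera, for accuracy relative to the arm.

```bash
cat > fit.py <<'E'
from h import *
w=cv2.imread("pics/wrist1.png")
c=manip.camera("wrist")
P=lambda x,y,z:onz(c,(x/1.2,y/1.2),z)
np.set_printoptions(precision=4,suppress=True)
a=[P(390,152,.012),P(520,153,.012),P(520,213,.012),P(390,213,.012)]
for p,q in((a[0],a[1]),(a[3],a[2])):
    d=q-p;print("edge ang",np.degrees(np.arctan2(d[1],d[0])))
print("width",np.linalg.norm(a[0]-a[3]), "mid line", (a[0]+a[3])/2,(a[1]+a[2])/2)
print("bar top L",P(333,184,.024),"R",P(341,184,.024),"ends",P(337,154,.024),P(337,213,.024))
print("bezel top",P(371,183,.024),P(377,183,.024),"nose",P(529,183,.012))
E
python3 fit.py
```

```text
edge ang -60.321481958409805
edge ang -59.940456840522444
width 0.059829867507561904 mid line [0.4989 0.2596 0.012 ] [0.5624 0.149  0.012 ]
bar top L [0.4721 0.3082 0.024 ] R [0.476  0.3016 0.024 ] ends [0.4984 0.3189 0.024 ] [0.4495 0.2909 0.024 ]
bezel top [0.4911 0.2774 0.024 ] [0.4939 0.2725 0.024 ] nose [0.5674 0.1417 0.012 ]
```

jog_arm --pt "8 -36 0" --pt "16 -72 0" --pt "24 -110 0" --pt "32 -148 0" --pt "40 -186 0" --pt "48 -224 0" --pt "56 -262 0" --pt "64 -300 0" --pt "72 -336 0" --pt "78 -364 0" --pt "78 -364 0" --pt "78 -364 0" --turn '[0,0,0,0,0,0,0,0,0,0,0,0]'

```text
clock: 4.9
position: [0.5469, -0.0696, 0.306]
ee_rot: [0.966, 0.257, -0.0, -0.0]
ft_force: [-0.6, 1.2, -0.3]
grip_width: 0.999
```

Run:
```python
from h import *
import pickle
c=manip.camera("wrist");pickle.dump(c,open("w2.pkl","wb"));save(c,"wrist2",k=1.4)
np.set_printoptions(precision=4,suppress=True)
for l,z in(("slot_mouth",.048),("toggle_tip",.165),("buffer",0)):
    for r in manip.pinpoint(c,l)[:2]: print(l,np.round(r["at"],1),round(r["confidence"],2),onz(c,r["at"],z))
print(manip.get_obs()["position"])
```

```text
slot_mouth [334.6 161.3] 0.9 [ 0.577  -0.1136  0.048 ]
toggle_tip [381.3 297. ] 0.63 [ 0.5082 -0.1875  0.165 ]
buffer [330.1 151.3] 0.83 [ 0.5799 -0.1126  0.    ]
[ 0.5469 -0.0661  0.3067]
```

View pics/wrist2.png

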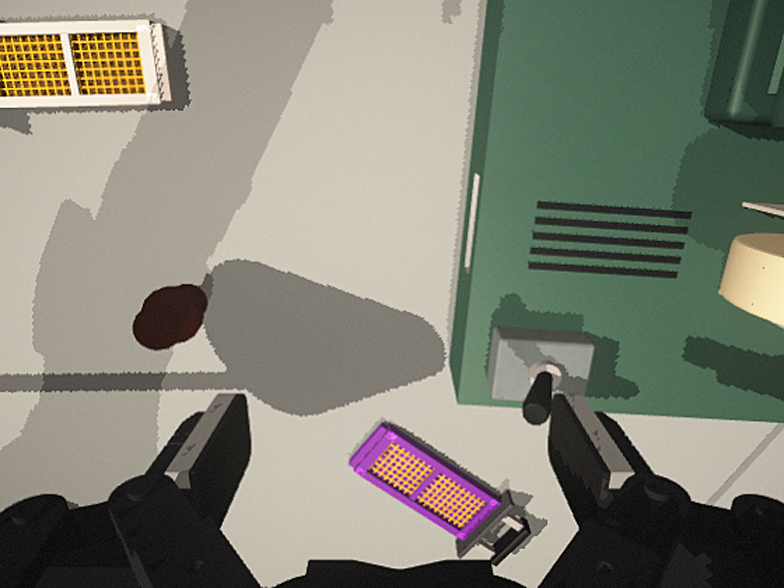

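Wrist2 shows the slot's bright lip from (477,174) to (468,272) in the 1.4x picture. The face edge runs down to the near corner at ≈(458,403), and the toggle tip is at ≈(537,412). One enlarged crop to pin down these edges.

Run:
```python
from h import *
import pickle
c=pickle.load(open("w2.pkl","rb"))
f=cv2.cvtColor(np.asarray(c["frame"]),cv2.COLOR_RGB2BGR)
a=cv2.resize(f[110:205,310:400],None,fx=6,fy=6,interpolation=cv2.INTER_NEAREST)[:570,:396]
b=cv2.resize(f[240:300,310:370],None,fx=6,fy=6,interpolation=cv2.INTER_NEAREST)
im=np.zeros((570,760,3),np.uint8);im[:,:396]=a;im[:360,400:]=b;cv2.imwrite("pics/c2.png",im)
```

```text
(no output)
```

View pics/c2.png

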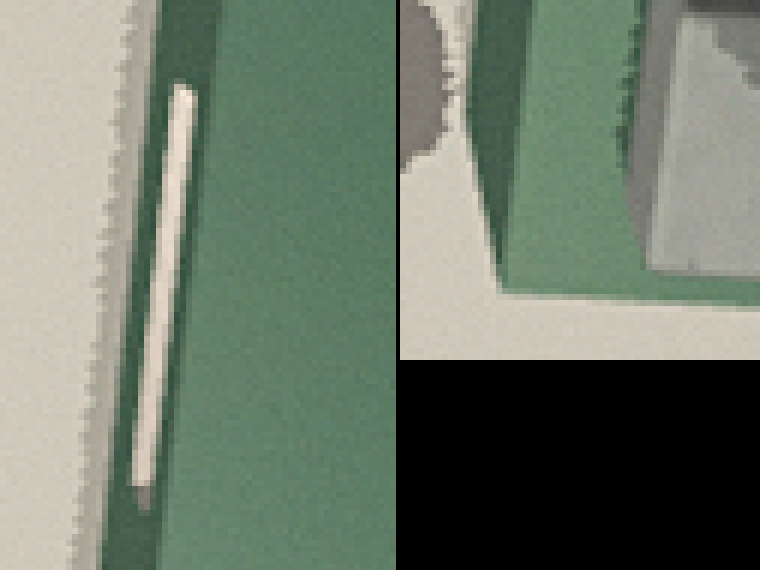

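Run:
```python
from h import *
import pickle
from scipy.optimize import least_squares
np.set_printoptions(precision=4,suppress=True)
c=pickle.load(open("w2.pkl","rb"))
A=lambda x,y:np.array([310+x/6,110+y/6])
B=lambda x,y:np.array([310+(x-400)/6,240+y/6])
top=[onz(c,p,.08) for p in(A(220,2),A(156,560),B(530,2),B(502,290))]
bot=[onz(c,p,.0) for p in(A(157,2),A(102,560),B(470,2),B(467,110))]
for n,q in(("top",top),("bot",bot)):
    q=np.array(q);d=q[0]-q[2];print(n,np.degrees(np.arctan2(d[1],d[0])));print(q)
lo=[onz(c,p,.037) for p in(A(172,95),A(132,480))];hi=[onz(c,p,.062) for p in(A(197,95),A(158,480))]
print("lo",lo,"hi",hi)
e=[A(185,85),A(143,510)];p=[onz(c,x,.05) for x in e];print("len",np.linalg.norm(p[0]-p[1]),"mid",(p[0]+p[1])/2)
def res(v):
    s,yaw,h=v[:2],v[2],0
    u=np.array([np.cos(yaw),np.sin(yaw)]);n=np.array([-u[1],u[0]])
    r=[(q[:2]-s)@u for q in top+lo+hi+bot]
    r+= [((p[0]+p[1])/2[:2] if 0 else ((p[0]+p[1])/2)[:2]-s)@n, ((top[3][:2]-s)@n+.14)*.5]
    return r
f=least_squares(res,[.577,-.114,-1.1]);print(f.x,np.degrees(f.x[2]),"res mm",f.fun*1e3)
u=np.array([np.cos(f.x[2]),np.sin(f.x[2])]);n=np.array([-u[1],u[0]]);print("u",u,"n",n)
# toggle
pv=f.x[:2]+.055*u-.095*n
for th in(0,.06,.12):
    a=th-.4;t=np.r_[pv+.058*np.sin(a)*u,.112+.058*np.cos(a)];print("toggle",th,t,proj(c,t))
for w in(.06,.04,.02,0):
    print(w,proj(c,[*(f.x[:2]-.1*u),w]))
```

```text
top 25.987611137114794
[[ 0.6277 -0.0906  0.08  ]
 [ 0.5438 -0.1315  0.08  ]
 [ 0.5065 -0.1496  0.08  ]
 [ 0.4547 -0.176   0.08  ]]
bot 25.71433229358736
[[ 0.6239 -0.0934  0.    ]
 [ 0.5223 -0.144   0.    ]
 [ 0.4761 -0.1646  0.    ]
 [ 0.4538 -0.1775  0.    ]]
lo [array([ 0.6109, -0.0991,  0.037 ]), array([ 0.5465, -0.131 ,  0.037 ])] hi [array([ 0.6134, -0.0985,  0.062 ]), array([ 0.5531, -0.1288,  0.062 ])]
len 0.07709918142761353 mid [ 0.5793 -0.1152  0.05  ]
[ 0.5794 -0.1148 -1.1142] -63.838222553314395 res mm [-0.5225 -0.7553 -0.9323 -0.0954 -0.2476 -0.0082  0.296   0.9324  0.3707
  0.9838 -0.911   0.8894 -0.2697  0.5394]
u [ 0.4409 -0.8976] n [0.8976 0.4409]
toggle 0 [ 0.5084 -0.1858  0.1654] [379.9779 296.2932]
toggle 0.06 [ 0.5098 -0.1887  0.1667] [384.0552 297.2762]
toggle 0.12 [ 0.5113 -0.1917  0.1677] [388.1806 298.1472]
0.06 [243.1495 156.0495]
0.04 [245.0884 152.8388]
0.02 [246.8554 149.913 ]
0 [248.4723 147.2358]<stdin>:19: SyntaxWarning: 'int' object is not subscriptable; perhaps you missed a comma?
```

Slot is at (0.5794, −0.1148) with yaw −63.8°, residuals under 1 mm. The predicted toggle tip matches what the network reported. The pull centre is at (0.474, 0.305) with yaw −60.1°. Going to grasp the pull.

jog_arm --pt "-7 38 0" --pt "-14 76 0" --pt "-21 114 -5" --pt "-28 150 -15" --pt "-36 186 -30" --pt "-43 220 -50" --pt "-50 255 -70" --pt "-57 290 -90" --pt "-64 325 -110" --pt "-70 355 -135" --pt "-73 371 -165" --pt "-73 371 -205" --turn '[0,0,0,0,0,0,0,0,0,0,0,0]' --grip 24 --grip_force 100

```text
clock: 6.1
position: [0.4719, 0.3116, 0.1029]
ee_rot: [0.965, 0.264, 0.003, -0.002]
ft_force: [1.7, -0.1, -0.4]
grip_width: 0.282
```

jog_arm --pt "0 0 0" --pt "0 0 0" --turn '[0,0]'

```text
clock: 6.27
position: [0.4699, 0.3129, 0.1026]
ee_rot: [0.964, 0.266, 0.001, -0.002]
ft_force: [-0.8, 1.0, 0.3]
grip_width: 0.281
```

Run:
```python
from h import *
np.set_printoptions(precision=4,suppress=True)
from scipy.spatial.transform import Rotation as R
o=manip.get_obs();Y=R.from_quat(o["ee_rot"]).as_matrix()[:,1]
print(o["position"],np.degrees(np.arctan2(Y[1],Y[0])),o["grip_width"])
c=manip.camera("wrist");save(c,"wrist3",k=1.2)
for r in manip.pinpoint(c,"screen_pull")[:2]: print(r["at"],r["confidence"],onz(c,r["at"],.014))
```

```text
[0.4699 0.3129 0.1026] -59.18995187585763 0.28139104089383915
[289.8, 218.0] 0.97 [0.4705 0.3106 0.014 ]
```

View pics/wrist3.png

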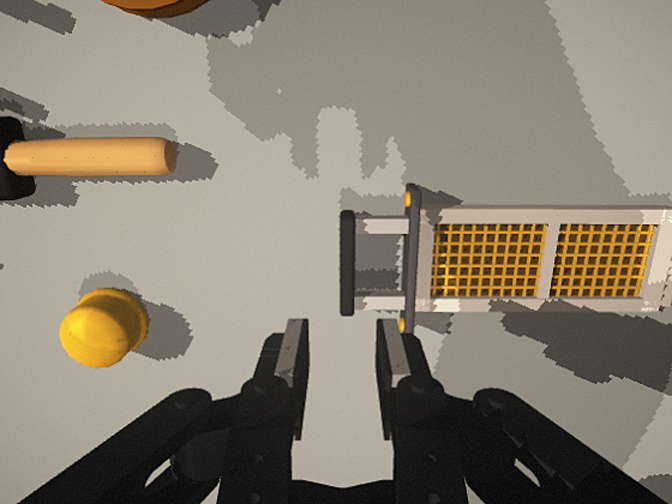

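Wrist3: the pull bar's top runs from (347,211) to (347,315) and the jaws are just below it in the picture. I'll re-measure from this close view.

Run:
```python
from h import *
np.set_printoptions(precision=4,suppress=True)
c=manip.camera("wrist");P=lambda x,y,z:onz(c,(x/1.2,y/1.2),z)
print("bar",P(347.5,211,.024),P(347.5,315,.024),(P(347.5,211,.024)+P(347.5,315,.024))/2,"L/R",P(341,263,.024),P(354,263,.024))
print("bezel rear",P(405,260,.024))
a=P(430,206,.012)-P(640,206,.012);print(np.degrees(np.arctan2(-a[1],-a[0])))
```

```text
bar [0.4991 0.3259 0.024 ] [0.4489 0.2959 0.024 ] [0.474  0.3109 0.024 ] L/R [0.4732 0.3144 0.024 ] [0.4767 0.3085 0.024 ]
bezel rear [0.4919 0.2862 0.024 ]
-59.25299499254408
```

Run:
```python
from h import *
np.set_printoptions(precision=4,suppress=True)
c=manip.camera("wrist");g=np.asarray(c["frame"]).astype(int).sum(2)
print(manip.get_obs()["position"],np.array(c["pose"])[:3,3])
r=g[219,270:300];print("row219",r); print("col289",g[165:275,289][[0,3,6,9,12,15,90,93,96,99,102]])
old=cv2.cvtColor(cv2.imread("pics/wrist3.png"),cv2.COLOR_BGR2GRAY);new=cv2.resize(cv2.cvtColor(np.asarray(c["frame"]),cv2.COLOR_RGB2GRAY),(672,504),interpolation=cv2.INTER_CUBIC)
print("shift px(1.2x)",cv2.phaseCorrelate(np.float32(old[:300]),np.float32(new[:300])))
s=manip.camera("scene");
for r in manip.pinpoint(s,"screen_center")[:1]: print(r["at"],onz(s,r["at"],.006))
```

```text
[0.4733 0.312  0.1054] [0.5413 0.3531 0.2486]
row219 [521 531 527 538 527 527 526 532 565 396 127 137 156 161 158 146 142 169
 155 128  93 111 274 327 331 324 327 314 321 327]
col289 [441 436 428 434 433  98 147 130 130  84 531]
shift px(1.2x) ((-5.956000223310184, 2.9002144052064978), 0.31193853812512057)
[147.5, 161.4] [ 0.3241 -0.2268  0.006 ]
```

Run:
```python
from h import *
np.set_printoptions(precision=4,suppress=True)
from scipy.spatial.transform import Rotation as R
for i in range(2):
    o=manip.get_obs();c=manip.camera("wrist");g=np.asarray(c["frame"]).astype(int).sum(2)
    Y=R.from_quat(o["ee_rot"]).as_matrix()[:,1];print(o["position"],np.degrees(np.arctan2(Y[1],Y[0])))
m=(g<200).astype(np.uint8);m[290:]=0
n,l,st,ce=cv2.connectedComponentsWithStats(m)
for k in range(1,n):
    if st[k][4]>300: print(st[k],ce[k])
print("row",g[222,270:345])
save(c,"x",(260,150,350,290),4)
import pickle;pickle.dump(c,open("w3.pkl","wb"))
```

```text
[0.4731 0.3116 0.1047] -59.45490031445362
[0.4728 0.3115 0.1043] -59.45107457868382
[ 93   0  83  21 677] [141.8818  10.969 ]
[  0 102  41  35 514] [ 11.2724 115.0895]
[  0 139  28  33 593] [ 11.3373 158.0556]
[ 279  178   13   87 1033] [284.6902 220.8141]
[ 85 251  30  39 453] [102.6137 268.2031]
[523 264  35  26 337] [543.7329 279.8279]
row [534 535 531 524 533 523 535 560 409 131 136 138 151 157 148 146 160 165
 147  97 110 260 334 324 315 330 325 330 310 321 326 308 320 329 314 324
 321 320 317 315 321 333 325 322 328 310 320 333 321 314 319 322 322 313
 296 423 538 544 541 559 416 185 184 186 190 259 277 255 271 267 266 204
 220 414 495]
```

View pics/x.png

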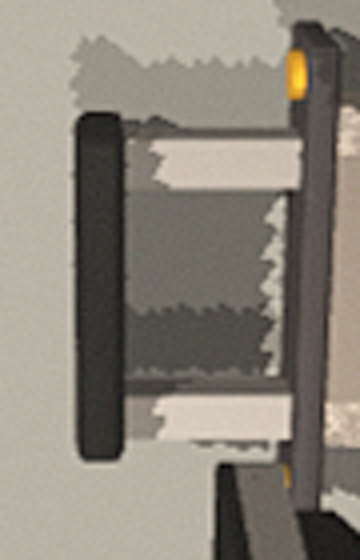

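Run:
```python
from h import *
import pickle
np.set_printoptions(precision=4,suppress=True)
c=pickle.load(open("w3.pkl","rb"));P=lambda x,y,z:onz(c,(x,y),z)
for z in(.024,.014): print("bar",z,P(284.7,221,z),"len",np.linalg.norm(P(284.7,178,z)-P(284.7,265,z)),"thick",np.linalg.norm(P(279,221,z)-P(290.7,221,z)))
d=P(284.7,178,.024)-P(284.7,265,.024);print("yaw",np.degrees(np.arctan2(d[1],d[0]))-90)
print("bezel rear",P(331.5,221,.024))
c=manip.camera("wrist");print(manip.get_obs()["position"])
```

```text
bar 0.024 [0.4729 0.3125 0.024 ] len 0.05869804390144442 thick 0.0074255253960898385
bar 0.014 [0.4698 0.3107 0.014 ] len 0.06132656081101434 thick 0.007758042764110373
yaw -59.442959540812566
bezel rear [0.488  0.2869 0.024 ]
[0.4724 0.3114 0.1037]
```

The TCP already stands over the bar to within 1 mm. Descending.

jog_arm --pt "0 0 -20" --pt "0 0 -40" --pt "0 0 -60" --pt "0 0 -75" --pt "0 0 -85" --pt "0 0 -93" --pt "0 0 -97" --pt "0 0 -97" --pt "0 0 -97" --pt "0 0 -97" --turn '[0,0,0,0,0,0,0,0,0,0]'

```text
clock: 7.55
position: [0.4729, 0.3118, 0.0075]
ee_rot: [0.965, 0.264, 0.004, -0.002]
ft_force: [0.1, 0.2, -0.1]
grip_width: 0.279
```

jog_arm --pt "0 0 -3" --pt "0 0 -3" --pt "0 0 -3" --pt "0 0 -3" --pt "0 0 -3" --pt "0 0 -3" --pt "0 0 -3" --pt "0 0 -3" --pt "0 0 -3" --turn '[0,0,0,0,0,0,0,0,0]' --grip 0 --grip_force 110

```text
clock: 8.3
position: [0.4734, 0.3122, 0.0052]
ee_rot: [0.965, 0.264, 0.004, -0.002]
ft_force: [0.5, 0.2, 6.2]
grip_width: 0.066
```

jog_arm --pt "0 0 8" --pt "0 0 20" --pt "0 0 42" --pt "0 0 60" --pt "0 0 75" --pt "0 0 75" --pt "0 0 75" --pt "0 0 75" --turn '[0,0,0,0,0,0,0,0]'

```text
clock: 8.97
position: [0.4731, 0.3117, 0.0796]
ee_rot: [0.965, 0.264, 0.004, -0.002]
ft_force: [-0.5, -0.3, -2.1]
grip_width: 0.065
```

Run:
```python
from h import *
np.set_printoptions(precision=4,suppress=True)
from scipy.spatial.transform import Rotation as R
o=manip.get_obs();print(o["position"],o["grip_width"],o["ft_force"],o["torque"]);print(R.from_quat(o["ee_rot"]).as_matrix())
c=manip.camera("scene");save(c,"s4",(180,80,420,260),3)
```

```text
[0.4731 0.3117 0.0796] 0.06505426464133204 [-0.5081 -0.2663 -2.078 ] [0.1814 0.1027 0.042 ]
[[ 0.861   0.5085  0.0069]
 [ 0.5085 -0.8611  0.0055]
 [ 0.0087 -0.0012 -1.    ]]
```

View pics/s4.png

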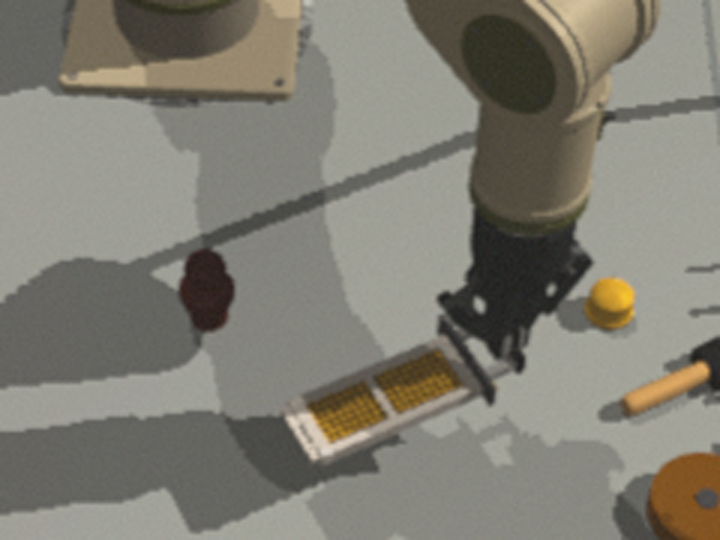

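The screen is held level. I'll measure where the bar and bezel sit in the hand, then move to the pre-insert pose.

Run:
```python
from h import *
from scipy.spatial.transform import Rotation as R
np.set_printoptions(precision=2,suppress=True)
o=manip.get_obs();c=manip.camera("wrist");save(c,"w5",(230,130,560,330),2.4)
import pickle;pickle.dump((c,o),open("w5.pkl","wb"));print(c["mtx"][0],c["k1"])
```

```text
[373.13   0.   284.95] -0.01170853221407789
```

View pics/w5.png

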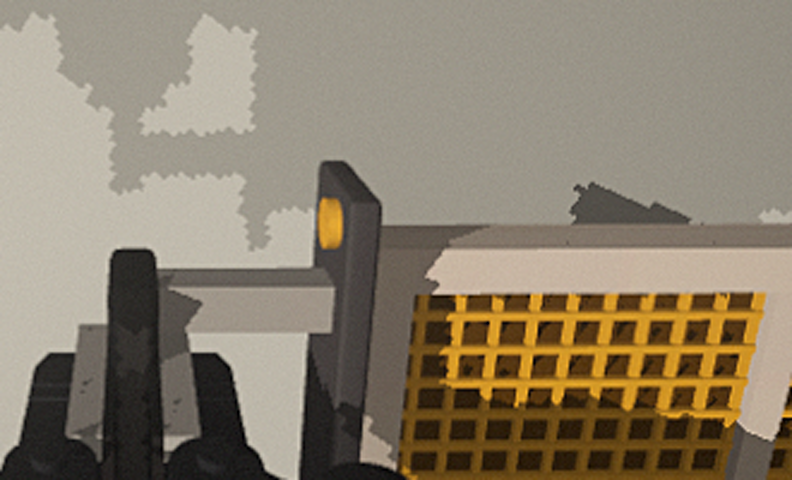

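Run:
```python
from h import *
from scipy.spatial.transform import Rotation as R
import pickle
np.set_printoptions(precision=1,suppress=True)
c,o=pickle.load(open("w5.pkl","rb"));Rt=R.from_quat(o["ee_rot"]).as_matrix();T=o["position"]
def f(n,x,y,z,exp):
    p=onz(c,(230+x/2.4,130+y/2.4),z);q=(p-T)@Rt*1e3;print(n,"tool x(n),y(u):",q[:2],"expect n",exp)
f("body top edge",480,250,.0864,30);f("body top edge",780,250,.0864,30)
f("body bot edge",480,225,.0744,30);f("body bot edge",780,225,.0744,30)
f("bezel top rear",357,205,.0984,42);f("bezel top front",380,203,.0984,42)
f("bezel bot rear",320,162,.0744,42)
f("bar low corner",111,252,.0784,28);f("bar low R",156,252,.0784,28)
f("bar top",133,270,.0984,28)
```

```text
body top edge tool x(n),y(u): [26.2 56.1] expect n 30
body top edge tool x(n),y(u): [ 26.2 105.4] expect n 30
body bot edge tool x(n),y(u): [26.1 60.6] expect n 30
body bot edge tool x(n),y(u): [ 26.1 113.8] expect n 30
bezel top rear tool x(n),y(u): [38.1 32.2] expect n 42
bezel top front tool x(n),y(u): [38.4 35.6] expect n 42
bezel bot rear tool x(n),y(u): [37.6 31.7] expect n 42
bar low corner tool x(n),y(u): [22.6 -4.2] expect n 28
bar low R tool x(n),y(u): [22.6  3.5] expect n 28
bar top tool x(n),y(u): [27.8 -0.5] expect n 28
```

jog_arm --pt "2 -38 0" --pt "4 -76 0" --pt "6 -114 0" --pt "8 -150 0" --pt "10 -182 0" --pt "12 -206 0" --pt "13 -220 0" --pt "13 -220 0" --pt "13 -220 0" --pt "13 -220 0" --turn '[-1,-2,-3,-4,-4.4,-4.4,-4.4,-4.4,-4.4,-4.4]'

```text
clock: 9.9
position: [0.4854, 0.0926, 0.0788]
ee_rot: [0.974, 0.227, 0.003, -0.002]
ft_force: [-0.2, 0.6, -1.5]
grip_width: 0.059
```

jog_arm --pt "2 -6 0" --pt "5 -15 -10" --pt "6 -20 -22" --pt "6 -20 -31" --pt "6 -20 -31" --pt "6 -20 -31" --pt "6 -20 -31" --turn '[0,0,0,0,0,0,0]'

```text
clock: 10.48
position: [0.4914, 0.0732, 0.0478]
ee_rot: [0.974, 0.227, 0.003, -0.002]
ft_force: [-0.8, 0.5, -2.0]
grip_width: 0.061
```

```bash
cat > st.py <<'E'
from h import *
from scipy.spatial.transform import Rotation as R
np.set_printoptions(precision=2,suppress=True)
u=np.array([.4409,-.8976]);n=np.array([.8976,.4409]);s=np.array([.5794,-.1148])
def st():
    o=manip.get_obs();m=R.from_quat(o["ee_rot"]).as_matrix();d=o["position"][:2]-s
    x,y=d@u*1e3,d@n*1e3
    print("t",o["clock"],"TCP u,n,z",np.array([x,y,o["position"][2]*1e3]),"=> center x,y,z rel slot",np.array([x+112,y-3.9,o["position"][2]*1e3+.8-48]),"yaw err",np.degrees(np.arctan2(m[1,1],m[0,1]))+63.84,"F",o["ft_force"],"M",o["torque"],"g",o["grip_width"],"tilt",m[2,:2])
E
python3 - <<'E'
from st import *
st()
c=manip.camera("top");save(c,"t6",(300,160,420,250),6)
st()
E
```

```text
t 10.4833 TCP u,n,z [-207.54    3.86   47.8 ] => center x,y,z rel slot [-95.54  -0.04   0.6 ] yaw err 0.10191014173825863 F [-0.8   0.54 -2.05] M [ 0.17  0.05 -0.01] g 0.060942221398842714 tilt [ 0.01 -0.  ]
t 10.5333 TCP u,n,z [-207.42    4.05   48.1 ] => center x,y,z rel slot [-95.42   0.15   0.9 ] yaw err 0.10340910449683349 F [-0.2   0.61 -1.86] M [ 0.19  0.11 -0.04] g 0.06395419727632765 tilt [ 0.01 -0.  ]
```

View pics/t6.png

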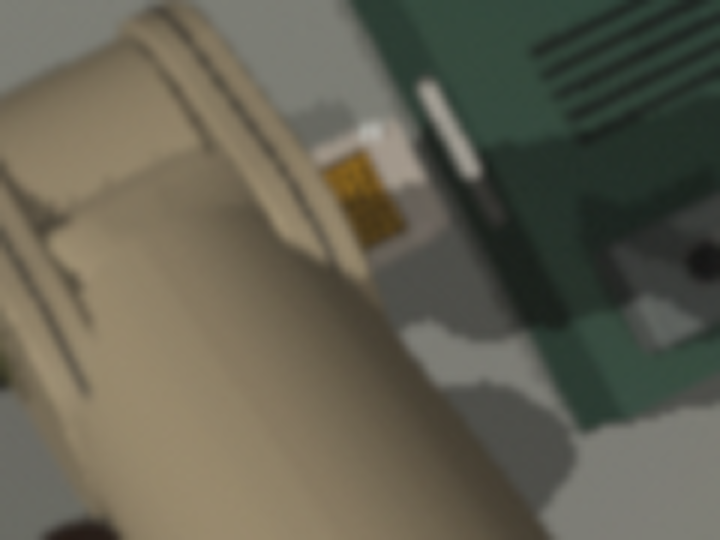

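Top view: nose midpoint is at ≈(417,175) and slot midpoint at ≈(465,151). The offset runs along the slot axis, so it is aligned. Inserting slowly.

jog_arm --pt "2 -5 0" --pt "4 -9 0" --pt "7 -14 0" --pt "9 -18 0" --pt "11 -22 0" --pt "13 -27 0" --pt "15 -31 0" --pt "18 -36 0" --pt "20 -40 0" --pt "22 -45 0" --pt "22 -45 0" --turn '[0,0,0,0,0,0,0,0,0,0,0]'

```text
clock: 11.45
position: [0.5141, 0.0268, 0.0481]
ee_rot: [0.974, 0.227, 0.004, -0.002]
ft_force: [-0.0, 0.2, -0.9]
grip_width: 0.061
```

```bash
python3 -c "from st import *;st()"
```

```text
t 11.45 TCP u,n,z [-155.93    3.84   48.07] => center x,y,z rel slot [-43.93  -0.06   0.87] yaw err 0.028794888661821005 F [-0.01  0.24 -0.94] M [-0.02 -0.01 -0.03] g 0.06056749884082825 tilt [ 0.01 -0.  ]
```

jog_arm --pt "4 -8 0" --pt "8 -16 0" --pt "12 -24 0" --pt "16 -32 0" --pt "20 -40 0" --pt "24 -48 0" --pt "28 -56 0" --pt "31 -64 0" --pt "35 -72 0" --pt "39 -80 0" --pt "44 -90 0" --pt "44 -90 0" --turn '[0,0,0,0,0,0,0,0,0,0,0,0]'

```text
clock: 12.45
position: [0.5591, -0.0659, 0.0481]
ee_rot: [0.974, 0.225, 0.004, -0.001]
ft_force: [0.1, -1.0, -2.6]
grip_width: 0.062
```

```bash
python3 -c "from st import *;st()"
```

```text
t 12.45 TCP u,n,z [-52.81   3.33  48.06] => center x,y,z rel slot [59.19 -0.57  0.86] yaw err -0.1235680185117829 F [ 0.12 -0.95 -2.57] M [-0.03 -0.07  0.03] g 0.06192531912194861 tilt [ 0.01 -0.  ]
```

jog_arm --pt "1 -3 0" --pt "3 -6 0" --pt "4 -9 0" --pt "6 -12 0" --pt "7 -14 0" --pt "8 -16 0" --pt "8 -16 0" --turn '[0,0,0,0,0,0,0]'

```text
clock: 13.03
position: [0.5662, -0.0801, 0.0478]
ee_rot: [0.974, 0.226, 0.003, -0.003]
ft_force: [-4.5, 5.9, 1.2]
grip_width: 0.061
```

```bash
python3 -c "from st import *;st()"
```

```text
t 13.0333 TCP u,n,z [-36.97   3.44  47.83] => center x,y,z rel slot [75.03 -0.46  0.63] yaw err -0.04640451005467128 F [-4.54  5.94  1.19] M [ 1.32  1.02 -0.16] g 0.06138716715691807 tilt [ 0.01 -0.  ]
```

jog_arm --pt "1 -2 0" --pt "2 -4 0" --pt "2 -4 0" --pt "2 -4 0" --turn '[0,0,0,0]'

```text
clock: 13.37
position: [0.5663, -0.0801, 0.0476]
ee_rot: [0.974, 0.227, 0.001, -0.005]
ft_force: [-11.4, 11.9, 7.9]
grip_width: 0.059
```

```bash
python3 -c "from st import *;st()"
```

```text
t 13.3667 TCP u,n,z [-36.93   3.52  47.59] => center x,y,z rel slot [75.07 -0.38  0.39] yaw err 0.12772295589353178 F [-11.37  11.88   7.92] M [ 2.48  2.14 -0.24] g 0.05939958245347299 tilt [ 0.   -0.01]
```

Firm stop: the force doubled while x stayed at 75.0 mm, so the bezel is home. Relaxing, opening and lifting out straight.

jog_arm --pt "0 0 0" --pt "0 0 0" --turn '[0,0]'

```text
clock: 13.53
position: [0.5661, -0.0796, 0.0477]
ee_rot: [0.974, 0.228, 0.001, -0.005]
ft_force: [-1.4, 1.1, 0.2]
grip_width: 0.064
```

jog_arm --pt "0 0 0" --pt "0 0 0" --pt "0 0 0" --pt "0 0 0" --pt "0 0 0" --turn '[0,0,0,0,0]' --grip 23

```text
clock: 13.95
position: [0.5663, -0.08, 0.0478]
ee_rot: [0.974, 0.228, 0.001, -0.005]
ft_force: [-0.2, -0.3, -0.4]
grip_width: 0.268
```

```bash
python3 -c "from st import *;st()"
```

```text
t 13.95 TCP u,n,z [-37.06   3.57  47.76] => center x,y,z rel slot [74.94 -0.33  0.56] yaw err 0.15550899571744736 F [-0.16 -0.34 -0.42] M [-0.01 -0.04 -0.02] g 0.2680579682379772 tilt [ 0.   -0.01]
```

jog_arm --pt "0 0 10" --pt "0 0 30" --pt "0 0 65" --pt "0 0 105" --pt "0 0 145" --pt "0 0 180" --pt "0 0 200" --pt "0 0 200" --pt "0 0 200" --pt "0 0 200" --turn '[0,0,0,0,0,0,0,0,0,0]'

```text
clock: 14.78
position: [0.5659, -0.08, 0.2473]
ee_rot: [0.974, 0.228, 0.001, -0.005]
ft_force: [0.4, -0.3, 0.0]
grip_width: 0.269
```

Run:
```python
from st import *
st();manip.camera("scene");c=manip.camera("wrist");save(c,"w7",k=1.4)
for l,z in(("screen_pull",.056),("toggle_tip",.165)):
    for r in manip.pinpoint(c,l)[:2]:
        p=onz(c,r["at"],z);d=p[:2]-s;print(l,np.round(r["at"]),round(r["confidence"],2),"u,n mm",d@u*1e3,d@n*1e3)
```

```text
t 14.7833 TCP u,n,z [-37.19   3.22 247.33] => center x,y,z rel slot [ 74.81  -0.68 200.13] yaw err 0.15797072174836302 F [ 0.36 -0.35  0.  ] M [-0.03 -0.    0.02] g 0.26875307885365246 tilt [ 0.   -0.01]
screen_pull [287. 185.] 0.66 u,n mm -37.75880161551762 -1.6483941300832652
```

View pics/w7.png

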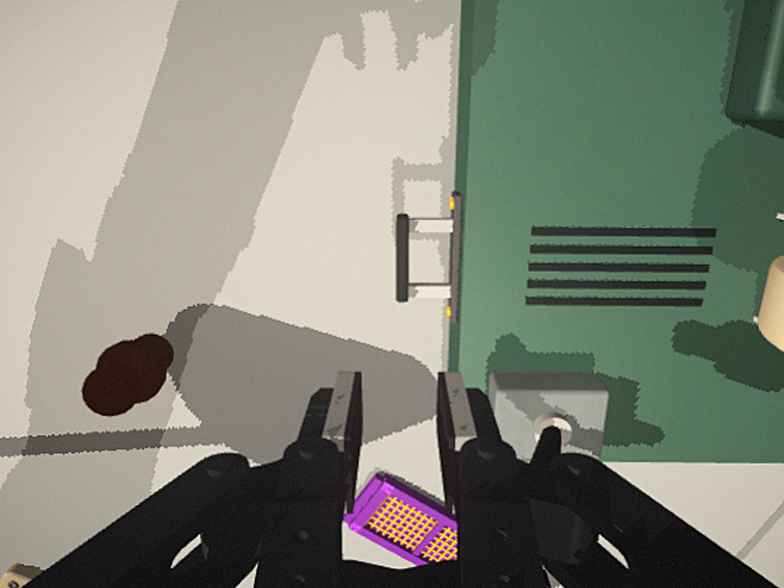

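Wrist view after release: the bezel lies against the face along its whole width, at ≈(455,192)–(455,320). The network puts the pull at u = −37.8 mm (expected −37) and n = −1.6 mm. Now the toggle: shut the fingers, go in front of the lever and lower.

jog_arm --pt "-20 -8 0" --pt "-45 -20 0" --pt "-70 -31 0" --pt "-89 -40 0" --pt "-89 -40 -20" --pt "-89 -40 -50" --pt "-89 -40 -80" --pt "-89 -40 -109" --pt "-89 -40 -109" --pt "-89 -40 -109" --pt "-89 -40 -109" --turn '[0,0,0,0,0,0,0,0,0,0,0]' --grip 0

```text
clock: 15.9
position: [0.4776, -0.1198, 0.1391]
ee_rot: [0.974, 0.228, 0.001, -0.005]
ft_force: [0.0, 0.2, -0.1]
grip_width: 0.004
```

Run:
```python
from st import *
st()
for k in("scene","top","wrist"):
    c=manip.camera(k)
    for r in manip.pinpoint(c,"toggle_tip")[:1]:
        d=onz(c,r["at"],.166)[:2]-s;print(k,np.round(r["at"]),round(r["confidence"],2),"u,n",d@u*1e3,d@n*1e3)
```

```text
t 15.9 TCP u,n,z [-40.37 -93.64 139.11] => center x,y,z rel slot [ 71.63 -97.54  91.91] yaw err 0.17846326430824178 F [ 0.05  0.21 -0.07] M [-0.03  0.01  0.02] g 0.004355402833136039 tilt [ 0.   -0.01]
scene [131. 173.] 0.58 u,n 36.55585409516137 -109.73725823188826
wrist [488. 326.] 0.65 u,n 33.34583829618064 -95.03861015950226
```

jog_arm --pt "3 -6 0" --pt "6 -12 0" --pt "9 -18 0" --pt "12 -24 0" --pt "15 -30 0" --pt "18 -36 0" --pt "21 -42 0" --pt "24 -49 0" --pt "27 -55 0" --pt "30 -61 0" --pt "33 -67 0" --pt "33 -67 0" --turn '[0,0,0,0,0,0,0,0,0,0,0,0]'

```text
clock: 17.2
position: [0.5108, -0.1885, 0.1386]
ee_rot: [0.974, 0.227, 0.001, -0.005]
ft_force: [-0.6, 0.2, 0.0]
grip_width: -0.002
```

jog_arm --pt "2 -4 0" --pt "4 -7 0" --pt "5 -11 0" --pt "5 -11 0" --turn '[0,0,0,0]'

```text
clock: 17.53
position: [0.516, -0.1997, 0.1384]
ee_rot: [0.974, 0.227, 0.001, -0.005]
ft_force: [-0.7, 1.7, 0.5]
grip_width: -0.001
```

Run:
```python
from st import *
st()
for k in("scene","wrist"):
    c=manip.camera(k)
    for r in manip.pinpoint(c,"toggle_tip")[:1]:
        d=onz(c,r["at"],.166)[:2]-s;print(k,np.round(r["at"]),round(r["confidence"],2),"u,n",d@u*1e3,d@n*1e3)
```

```text
t 17.5333 TCP u,n,z [ 48.21 -94.37 138.39] => center x,y,z rel slot [160.21 -98.27  91.19] yaw err 0.08114394598202779 F [-0.69  1.73  0.5 ] M [ 0.21 -0.01  0.01] g -0.0012372584310625016 tilt [ 0.   -0.01]
scene [384. 182.] 0.65 u,n -489.0180929460797 139.85696291711218
wrist [363. 323.] 0.94 u,n 75.9480628692332 -94.39499451276379
```

The lever is nearly over (tip u ≈ 76 mm; full-on is 77.6). Pushing on to its stop.

jog_arm --pt "1 -2 0" --pt "2 -4 0" --pt "3 -6 0" --pt "3 -6 0" --turn '[0,0,0,0]'

```text
clock: 18.07
position: [0.5164, -0.2007, 0.1382]
ee_rot: [0.973, 0.229, -0.002, -0.008]
ft_force: [-16.9, 18.6, 13.4]
grip_width: -0.001
```

The force rose to 25–30 N with only about 1 mm of travel, so the lever is on its stop. Retreating and checking.

jog_arm --pt "-2 4 0" --pt "-6 12 0" --pt "-12 24 0" --pt "-20 40 0" --pt "-28 57 0" --pt "-35 70 10" --pt "-35 70 45" --pt "-35 70 85" --pt "-35 70 120" --pt "-35 70 150" --pt "-35 70 150" --pt "-35 70 150" --turn '[0,0,0,0,0,0,0,0,0,0,0,0]'

```text
clock: 19.07
position: [0.482, -0.1305, 0.2897]
ee_rot: [0.973, 0.229, -0.0, -0.007]
ft_force: [0.1, 0.0, -0.7]
grip_width: -0.001
```

jog_arm --pt "20 20 0" --pt "40 30 0" --pt "60 36 0" --pt "60 36 0" --pt "60 36 0" --pt "60 36 0" --turn '[0,0,0,0,0,0]'

```text
clock: 19.57
position: [0.5412, -0.0945, 0.2886]
ee_rot: [0.973, 0.229, -0.001, -0.007]
ft_force: [-0.7, 0.2, -0.0]
grip_width: 0.0
```

Run:
```python
from st import *
st();a=manip.camera("scene");w=manip.camera("wrist")
for k,c in(("scene",a),("wrist",w)):
    for l,z in(("toggle_tip",.165),("screen_pull",.056)):
        for r in manip.pinpoint(c,l)[:3]:
            d=onz(c,r["at"],z)[:2]-s;print(k,l,np.round(r["at"]),round(r["confidence"],2),"u,n",d@u*1e3,d@n*1e3)
pv=s+.055*u-.095*n
for th in(0,.6,.7,.8):
    q=th-.4;t=np.r_[pv+.058*np.sin(q)*u,.112+.058*np.cos(q)];print(th,proj(a,t),proj(w,t))
# bezel rear face line in wrist picture: dark run along the axis row of the pull
for v in(-36,36):
    print("bezel row",v,[int(np.asarray(w["frame"])[tuple(np.round(proj(w,[*(s+x*1e-3*u+v*1e-3*n),.066])[::-1]).astype(int))].sum()) for x in range(-14,8,2)])
```

```text
t 19.5667 TCP u,n,z [-35.04 -25.38 288.6 ] => center x,y,z rel slot [ 76.96 -29.28 241.4 ] yaw err 0.2811171953615812 F [-0.67  0.19 -0.02] M [-0.03 -0.    0.04] g 0.00017131348644793107 tilt [ 0.   -0.01]
scene toggle_tip [116. 183.] 0.53 u,n 76.74762904054009 -96.08331148336705
scene screen_pull [107. 152.] 0.77 u,n 79.956034056062 -308.3989733360213
scene screen_pull [353. 293.] 0.36 u,n -332.56511502610715 316.09340518350257
wrist toggle_tip [427. 288.] 0.78 u,n 77.83273215355756 -97.90978257510933
wrist screen_pull [288. 146.] 0.61 u,n -36.095638421781416 -0.38216280391530655
0 [134.5  177.26] [371.2  284.94]
0.6 [119.58 180.82] [415.17 287.51]
0.7 [117.32 181.97] [421.66 286.66]
0.8 [115.19 183.24] [427.64 285.47]
bezel row -36 [617, 621, 616, 491, 514, 313, 279, 253, 368, 369, 361]
bezel row 36 [554, 511, 507, 550, 492, 302, 216, 256, 341, 327, 325]
```

Two cameras agree that the toggle tip is at u ≈ 77–78 mm, which is about 0.8 rad. The pull is at u = −36.1 mm and n = −0.4 mm, so the screen is still home, and the bezel is against the face on both sides. The arm is clear.

```bash
python3 -c "from workcell import manip;print(manip.hand_in())"
```

```text
the job is handed in; nothing more can be done
None
```

The lint screen is home in its slot and released, the toggle is fully over to on, and I handed the job in at about 20 s of the 54 s limit.

- **Screen:** I used the silver frame with brass mesh, not the purple look-alike, and gripped it by its pull. I slid it in until it hit a firm stop: the push force rose from 7 to 18 N while it stayed at 75.0 mm. After I let go, the bezel lay flat on the machine's face.
- **Toggle:** I pushed it with the closed fingers, and only after the screen was home. At the end of its travel the force rose to about 28 N with only 1 mm of movement.
- **Last checks:**
  - Two cameras put the toggle tip at about 77–78 mm, where fully on is 77.6 mm.
  - The pull measured −36.1 mm from the face and −0.4 mm off the slot axis (expected −37 and 0), so the screen had not moved.
  - The arm stood clear with no force on the tool.
- **Disagreements:**
  - An early estimate of the pull's position was about 6 mm off, partly because the arm was still settling. I re-measured up close before gripping.
  - The network's scene-camera reports were wrong in places: a stray toggle hit once, and the purple screen's pull. I did not use those.
- **Not checked:** I did not re-measure the bocal and the other things on the counter. The arm kept clear of them and I saw no contact.

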